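Press a brass blank home in the corner of a drilling jig

ROBOT

A 6-joint arm with a two-finger parallel gripper is mounted at the origin on the work surface. World frame = base frame: x ahead of the robot, y to its left, z up, the work surface at z = 0. Lengths are in m, angles in rad, forces in N, time in s.
With the tool pointing down it reaches from about 0.325 to 0.925 m from the base axis. Payload 3.1 kg.
Tool frame: the origin (TCP) lies at the centre of the arm's flange, where the gripper is bolted on; the fingertips stand 173 mm ahead of it and the grasp point (between the pads) lies 155 mm ahead of it; x points along the fingers, z is the direction in which the jaws open and shut, and the axes are right-handed (so a half turn about x gives the same grasp; the last joint's range is limited). The gripper opens to 85 mm and grips with 20 to 120 N. Pads are 22 mm wide; open, the fingers measure 114 mm over their backs; the gripper's body (76 mm by 85 mm) begins 54 mm behind the grasp point. The pads swing forward as they close: fully open they stand 13 mm farther back than shut.
Start: joints at [1.187, 0.217, 1.613, -0, 1.311, -0.112], TCP at [0.168, 0.602, 0.405] pointing down, gripper open.
Joint ranges: [-2.75, 2.75], [-0.78, 2.1], [0.31, 2.55], [-1.13, 4.27], [0.13, 2.63], [-2.58, 2.58]. Speed limits (rad/s): [2.79, 2.79, 3.14, 3.14, 3.14, 3.14].

INTERFACE

Orientations are given as a 3x3 rotation matrix whose columns are the frame's x, y, z axes.
In Python, from plant import arm gives the robot as it stands.
- The arm moves only by the tool servo_tool, never from a script. Its argument "increments" is a list of rows, each a list of 7 numbers: the shift along the world's x, y, z in units of 25 mm (1.0 is 25 mm), then the turn, a rotation vector about the world's x, y, z in units of 5 degrees (1.0 is 5 degrees), then the finger opening in mm, from 0 to 85.4. In form: [[dx, dy, dz, wx, wy, wz, gripper], ...]. A call has 1 to 8 rows; each row shifts and turns the commanded pose from where the row before left it; what a row does not reach is not made up. A row lasts 1/10 s, in which the tool goes at most 50 mm and 8.59 degrees, less where a joint would pass 70% of its speed; a pose out of reach is approached as far as the arm can. A call is refused whole if a number of a shift passes 1 or a number of a turn 1, either way. A call with a gripper value outside its range is refused whole. The fingers move at their own pace and stop on an object; "force" is the grip in N (left out, the last holds). Time passes only in rows, so rows that do not move let the fingers close. It gives the time, the measured TCP pose, the force and the opening at its end, in the units of the state.
- arm.read_state(): the state, without advancing time (a new reading comes with each control period).
- arm.capture(name): name is "scene" or "top" or "wrist"; returns the picture (400x640x3 uint8, red, green, blue); there is no depth.
- arm.get_calibration(name): a dict with "camera_matrix" (3x3 intrinsics, pixels), "cam_to_world" (4x4, takes a point from camera to world coordinates). Camera axes: x right, y down, z forward; pixel columns grow to the right and rows downward; lengths in m; the calibration is good to about 2 mm. A picture is of the moment at which its call begins: read the wrist's pose just before it. get_calibration takes no time and is no camera call; for the wrist camera it gives the pose at the moment of the call.
- arm.close_job(): hands the job in, once; it reports no verdict.
Trained networks look in the newest picture that a camera, given by its name, has taken for a name from the list of things; names that differ only in an ending like _2 or _b are one class to them, and where a whole thing is asked for, a point or a joint stands for the part that bears it (a point fixed in the world has none). Each returns a list of dicts, best first, with "conf" (0 to 1); they miss things now and then, are a little off and sometimes report something else, mostly with a low value. They report only what shows in the picture. A call takes as long as a camera call. They do not tell look-alikes from the thing itself.
- arm.spot_in(camera, name): "rect" ([left, top, right, bottom] in pixels, round what is visible of it).
The state is a dict: "t": time; "joint_pos": joint angles; "qd": joint speeds; "joint_torque": joint torques, N m; "eef_pos": TCP position; "eef_rot": TCP orientation; "contact_force": force on the tool from outside, world axes, zero at the start; "ft_torque": the same for the moment, N m; "opening": finger opening in m.
Only numpy, scipy, OpenCV 4.12 (cv2) and the standard library are available. Lean on these libraries where they do the work, as an engineer would, in place of code of your own. Each camera call takes 0.05 s, during which the arm holds its last target.

TASK

Pick up the oblong brass blank and set it flat on the narrow raised rest of the jig, its long side along the long stop. Push it into the corner until it is flush against both the long stop and the end stop, and finish with the gripper still on it, pressing it firmly against both stops at once while it rests on the rest. Leave the other blanks, the hammer and the pumice where they are.

Things in the scene. Friction and masses are not known exactly. Their poses are not given: they have to be found in the camera images.
- oblong_blank: Solid brass block, 56 (x) x 34 (y) x 40 (z) mm, about 0.64 kg (varies by 15 %), loose, standing on the bench on its 56 x 34 face. Origin: centre of the underside; x along its long side, z up. It is symmetrical: either end may face the end stop. The three brass blanks swap places from run to run; this is the only oblong one. Grip it across the 34 mm width, above the stops' height.
- jig: Fixed drilling jig on the bench at a varying place and yaw: an aluminium base plate 130 (x) x 110 (y) x 12 mm, carrying the rest and the two stops, with four 4 mm high screw heads near its corners. Origin: centre of the plate's underside, on the bench; z up. The jig is open on its -x and -y sides.
- rest: The narrow steel rest, fixed in the middle of the jig: 40 mm along the jig's x, 22 mm along its y, flat top 50 mm above the bench. The blank overhangs it all round. Origin: centre of its underside, 12 mm above the bench; axes as the jig.
- long_stop: Fixed upright steel plate on the jig's +y side, 50 mm long along the jig's x, 10 mm thick; its face towards the rest is at jig y = +17 mm, its top 62 mm above the bench (12 mm above the rest). Origin: centre of its underside, 12 mm above the bench; axes as the jig.
- end_stop: Fixed upright steel plate on the jig's +x side, 30 mm wide along the jig's y, 10 mm thick; its face towards the rest is at jig x = +28 mm, its top 62 mm above the bench (12 mm above the rest). Origin: centre of its underside, 12 mm above the bench; axes as the jig. Above both stops all is free, so that fingers can pass over them. The stops are rigid.
- seat (a point): Point at the centre of the rest's top, 50 mm above the bench, axes as the jig: where the centre of the blank's underside lies when the blank is fully home in the corner. The push home is towards +x and +y of this frame. The rest and stops are polished: brass slides on them with friction about 0.3, which takes part of any push.
- square_blank: Bystander: loose brass block 34 x 34 x 40 mm high. Origin: centre of the underside.
- round_blank: Bystander: loose upright brass cylinder, diameter 38 mm, 40 mm high. Origin: centre of the underside.
- hammer: Bystander: hammer 240 mm long lying on the far side of the bench. Origin on the bench under the middle of it; x along the handle towards the head.
- pumice: Bystander: grey pumice block 85 x 55 x 30 mm on the far side of the bench. Origin: centre of the underside.
Things that resemble listed ones, but are neither listed nor needed, are in the scene too. What is shaped like the oblong_blank but turquoise is not meant.

How it is judged:
By the outcome, as a careful person would: the job done as asked, in the order asked, and still so for the second after the job is handed in, while the arm keeps its last pose, push and grip.
It also fails if it takes over 64 s, if anything falls off the work surface, if the arm or the gripper's body presses on something with over 40 N, if the wrist force passes 120 N, or if a joint passes its speed limit or range.

## Working session

There is one attempt and no reset: what is moved stays moved. The work goes in short steps, Python scripts to look and compute and a tool call to move; the robot and the scene stay as the last step left them, time stands still between calls to the robot, and variables do not carry over. Pictures are saved under pics/ and viewed, and the job is handed in when it is done.

Besides the shell and the picture viewer there is one more tool, called after "Request:" in YAML: its name, and indented under it one key for each argument. servo_tool: Moves the arm, as the interface text tells. Its arguments: {"type":"object","properties":{"increments":{"type":"array","items":{"type":"array","items":{"type":"number"}}},"force":{"type":"number"}},"required":["increments"]}

```bash
mkdir -p pics; ls
python3 - <<'E'
from plant import arm
import cv2
s=arm.read_state(); print(s)
for n in ("top","scene","wrist"):
    im=arm.capture(n); cv2.imwrite(f"pics/{n}0.png",im[:,:,::-1]); c=arm.get_calibration(n); print(n,c)
    for k in (["oblong_blank","jig","rest","long_stop","end_stop"] if n=="top" else []):
        print(k,[(r["rect"],r["conf"]) for r in arm.spot_in(n,k)])
E
```

```text
pics
{'t': 0.0, 'joint_pos': array([ 1.18680970e+00,  2.17772768e-01,  1.61496985e+00,  3.63308099e-06,
        1.31128419e+00, -1.12195609e-01]), 'qd': array([ 0.00064589, -0.00118441, -0.00037169, -0.00047994, -0.00074274,
        0.00130676]), 'joint_torque': array([-1.49888969e-03, -3.96857572e+01, -3.03844070e+01, -3.22397846e-04,
        1.00347106e-02,  2.02415629e-05]), 'eef_pos': array([0.16760615, 0.6016802 , 0.40333756]), 'eef_rot': array([[-9.15137524e-04, -9.63291253e-01,  2.68456934e-01],
       [-2.25557900e-03,  2.68458351e-01,  9.63288651e-01],
       [-9.99997037e-01,  2.76015769e-04, -2.41845583e-03]]), 'contact_force': array([-0.08100804, -1.04110357, -0.27800774]), 'ft_torque': array([-0.00676374,  0.01922332, -0.00680495]), 'opening': 0.08563914956945137}
top {'camera_matrix': array([[416.17852152,   0.        , 312.27704095],
       [  0.        , 416.17852152, 194.03515915],
       [  0.        ,   0.        ,   1.        ]]), 'cam_to_world': array([[-0.02201024, -0.99396093,  0.10750447,  0.51678257],
       [-0.99964595,  0.0234882 ,  0.01250094, -0.03050069
[... 715 characters left out ...]
 0.12773535, -0.15819381,  0.1038822 ],
       [ 0.00548575, -0.79434142, -0.60744681,  0.5702683 ],
       [ 0.        ,  0.        ,  0.        ,  1.        ]])}
wrist {'camera_matrix': array([[307.81898928,   0.        , 321.07558284],
       [  0.        , 307.81898928, 200.18315451],
       [  0.        ,   0.        ,   1.        ]]), 'cam_to_world': array([[ 2.68645405e-01,  9.21216205e-01,  2.81407799e-01,
         9.63345509e-02],
       [ 9.63238941e-01, -2.56735882e-01, -7.91039205e-02,
         6.21286576e-01],
       [-6.24333989e-04,  2.92313855e-01, -9.56322237e-01,
         3.74669696e-01],
       [ 0.00000000e+00,  0.00000000e+00,  0.00000000e+00,
         1.00000000e+00]])}
```

View pics/top0.png

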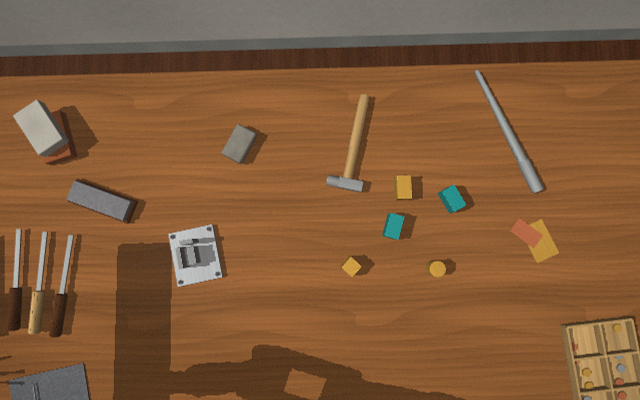

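View pics/scene0.png

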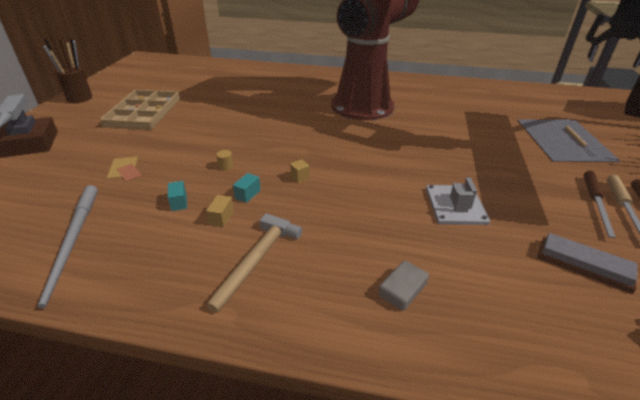

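```bash
python3 -c "
import cv2
a=cv2.imread('pics/top0.png')
cv2.imwrite('pics/c1.png',cv2.resize(a[165:255,370:480],None,fx=6,fy=6,interpolation=2))
cv2.imwrite('pics/c2.png',cv2.resize(a[210:300,150:240],None,fx=6,fy=6,interpolation=2))"
```

```text
(no output)
```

View pics/c1.png

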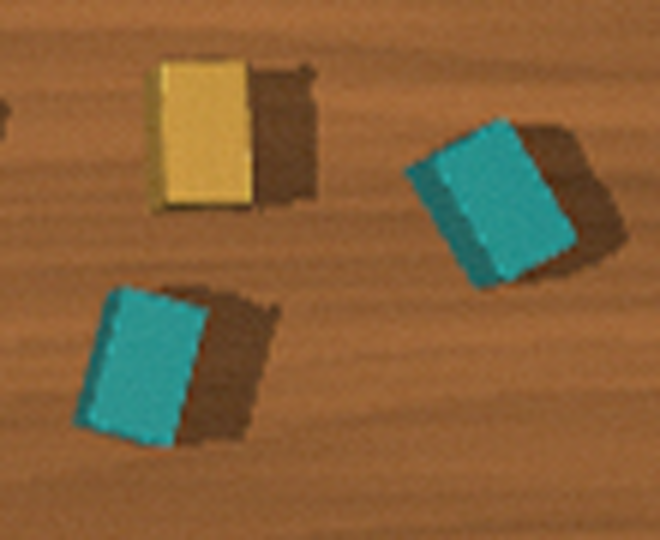

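View pics/c2.png

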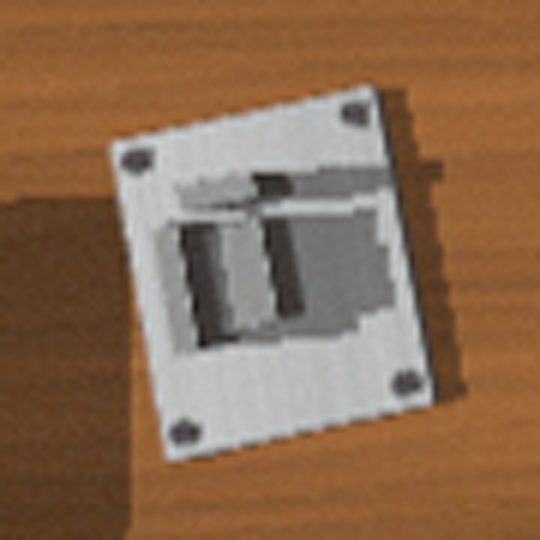

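Brass candidates: (404,188) is the oblong brass one. (452,199) and (395,226) are turquoise look-alikes, (351,267) is square and (437,269) is round. The crop confirms (404,188) is brass and about 14x24 px, so that is the target. The jig is at (195,255), with the long stop on its left (+y) and the end stop at the top (+x).

```bash
cat > h.py <<'E'
import numpy as np, cv2
from plant import arm
def ray(c,uv,z):
    uv=np.atleast_2d(np.array(uv,float)); K=c["camera_matrix"];T=c["cam_to_world"]
    d=np.c_[(uv[:,0]-K[0,2])/K[0,0],(uv[:,1]-K[1,2])/K[1,1],np.ones(len(uv))]@T[:3,:3].T
    o=T[:3,3]; return o+d*((z-o[2])/d[:,2])[:,None]
def proj(c,P):
    P=np.atleast_2d(np.array(P,float)); T=np.linalg.inv(c["cam_to_world"]); q=P@T[:3,:3].T+T[:3,3]; q=q@c["camera_matrix"].T; return q[:,:2]/q[:,2:]
def box(cx,cy,yaw,lx,ly):
    R=np.array([[np.cos(yaw),-np.sin(yaw)],[np.sin(yaw),np.cos(yaw)]])
    return (np.array([[1,1],[1,-1],[-1,-1],[-1,1]])*[lx/2,ly/2])@R.T+[cx,cy]
E
python3 - <<'E'
from h import *
c=arm.get_calibration("top")
def q(name,pts,off,z):
    p=ray(c,(np.array(pts,float)+.0)/6+off-.0,z); print(name,p[:,:2].mean(0).round(4))
    for i in range(4):
        d=p[(i+1)%4]-p[i]; print(np.linalg.norm(d).round(4),np.degrees(np.arctan2(d[1],d[0])).round(1))
q("blank",[(160,62),(249,62),(252,204),(165,208)],[370,165],.04)
q("jig",[(113,142),(376,85),(433,403),(170,460)],[150,210],.012)
E
```

```text
blank [ 0.6336 -0.2363]
0.0351 -91.4
0.0564 178.5
0.0341 91.3
0.058 -0.6
jig [0.4842 0.2666]
0.1085 -79.1
0.1292 -169.6
0.107 100.9
0.1291 11.0
```

Request:
servo_tool:
  increments:
    - [0.79,-0.85,0,0,0,0.33,85]
    - [0.79,-0.85,0,0,0,0.33,85]
    - [0.79,-0.85,0,0,0,0.33,85]
    - [0.79,-0.85,0,0,0,0.33,85]
    - [0.79,-0.85,0,0,0,0.33,85]
    - [0.79,-0.85,0,0,0,0.33,85]
    - [0.79,-0.85,0,0,0,0.33,85]
    - [0.79,-0.85,0,0,0,0.33,85]

```text
t: 1.2
eef_pos: [0.3265, 0.4311, 0.4049]
eef_rot: [[0.0, -0.999, 0.04], [0.0, 0.04, 0.999], [-1.0, -0.0, 0.0]]
contact_force: [0.7, 0.9, -1.0]
opening: 0.0853
```

Request:
servo_tool:
  increments:
    - [0.79,-0.85,0,0,0,0.33,85]
    - [0.79,-0.85,0,0,0,0.33,85]
    - [0.79,-0.85,0,0,0,0.33,85]
    - [0.79,-0.85,0,0,0,0.33,85]
    - [0.79,-0.85,0,0,0,0.33,85]
    - [0.79,-0.85,0,0,0,0.33,85]
    - [0.79,-0.85,0,0,0,0.33,85]
    - [0.79,-0.85,0,0,0,0.33,85]

```text
t: 2.0
eef_pos: [0.4845, 0.2611, 0.4049]
eef_rot: [[0.0, -0.982, -0.189], [0.0, -0.189, 0.982], [-1.0, -0.0, 0.0]]
contact_force: [0.2, 0.4, -0.7]
opening: 0.085
```

Request:
servo_tool:
  increments:
    - [0,0,-1,0,0,0,85]
    - [0,0,-1,0,0,0,85]
    - [0,0,-1,0,0,0,85]
    - [0,0,0,0,0,0,85]
    - [0,0,0,0,0,0,85]

```text
t: 2.5
eef_pos: [0.4837, 0.2621, 0.3297]
eef_rot: [[-0.001, -0.982, -0.188], [-0.0, -0.188, 0.982], [-1.0, 0.001, -0.0]]
contact_force: [-0.0, -0.4, 0.2]
opening: 0.085
```

Run:
```python
from h import *
s=arm.read_state(); print(s["eef_pos"],s["eef_rot"].round(4).tolist(),s["joint_pos"].round(3))
c=arm.get_calibration("wrist"); im=arm.capture("wrist")[:,:,::-1].copy(); cv2.imwrite("pics/w1.png",im); np.savez("w1",**c)
for lx,ly,z in((.13,.11,.012),(.04,.022,.05)):
    b=box(.4842,.2666,np.radians(10.7),lx,ly); p=proj(c,np.c_[b,np.full(4,z)]); cv2.polylines(im,[np.int32(p*16)],True,(0,0,255),1,cv2.LINE_AA,4)
cv2.imwrite("pics/w1o.png",im)
```

```text
[0.48371036 0.26207876 0.32967149] [[-0.0009, -0.9822, -0.1879], [-0.0003, -0.1879, 0.9822], [-1.0, 0.0009, -0.0002]] [ 0.369  0.137  1.855 -0.     1.151 -1.391]
```

View pics/w1o.png

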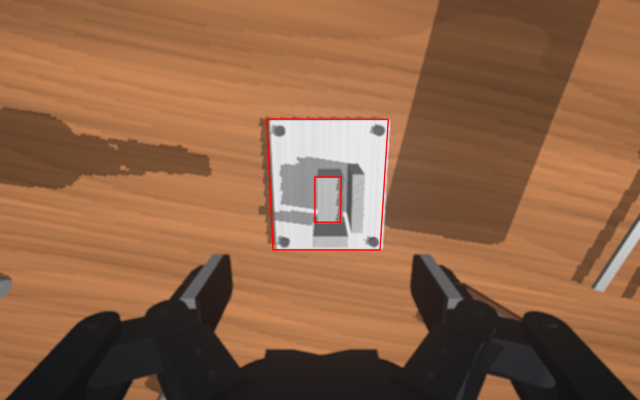

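The wrist picture shows the jig plate at about (270–387,119–249), and the overlay fits to about 1–2 px. I'll enlarge it to refine.

Run:
```python
from h import *
c=dict(np.load("w1.npz"))
im=cv2.imread("pics/w1.png"); S=5;x0,y0=255,110
a=cv2.resize(im[y0:y0+146,x0:x0+145],None,fx=S,fy=S,interpolation=cv2.INTER_NEAREST)[:,:]
a=a[:600+130]
def dr(lx,ly,z,ox=0,oy=0,cx=.4842,cy=.2666,yaw=np.radians(10.7),col=(0,0,255)):
    R=np.array([[np.cos(yaw),-np.sin(yaw)],[np.sin(yaw),np.cos(yaw)]])
    o=R@[ox,oy]
    b=box(cx+o[0],cy+o[1],yaw,lx,ly); p=(proj(c,np.c_[b,np.full(4,z)])-[x0,y0]+.5)*S
    cv2.polylines(a,[np.int32(p*16)],True,col,1,cv2.LINE_AA,4)
dr(.13,.11,.012);dr(.04,.022,.05,col=(0,255,0));dr(.05,.01,.062,0,.022,col=(255,0,0));dr(.01,.03,.062,.033,0,col=(255,0,0))
cv2.imwrite("pics/w1z.png",cv2.resize(a,(595,600)))
```

```text
(no output)
```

View pics/w1z.png

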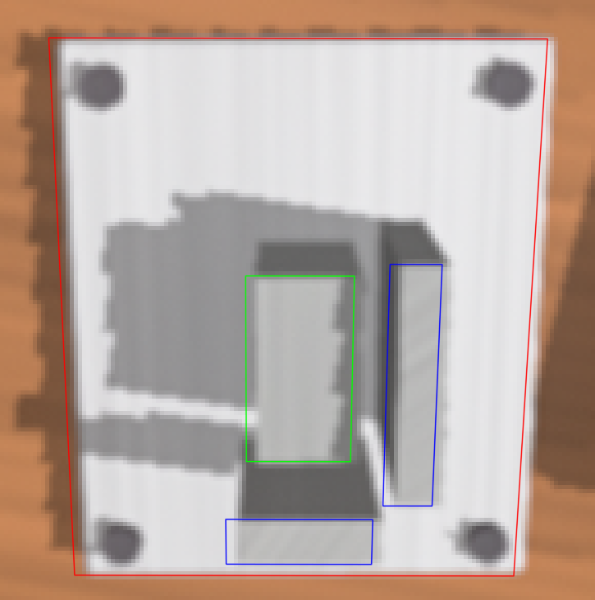

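Request:
servo_tool:
  increments:
    - [0.25,-0.83,0,0,0,-0.1,85]
    - [0.25,-0.83,0,0,0,-0.1,85]
    - [0.25,-0.83,0,0,0,-0.1,85]
    - [0.25,-0.83,0,0,0,-0.1,85]
    - [0.25,-0.83,0,0,0,-0.1,85]
    - [0.25,-0.83,0,0,0,-0.1,85]
    - [0.25,-0.83,0,0,0,-0.1,85]
    - [0.25,-0.83,0,0,0,-0.1,85]

```text
t: 3.35
eef_pos: [0.5349, 0.0954, 0.3324]
eef_rot: [[0.005, -0.993, -0.119], [0.0, -0.119, 0.993], [-1.0, -0.005, -0.0]]
contact_force: [0.7, -0.3, 0.3]
opening: 0.0847
```

Request:
servo_tool:
  increments:
    - [0.25,-0.83,0,0,0,-0.1,85]
    - [0.25,-0.83,0,0,0,-0.1,85]
    - [0.25,-0.83,0,0,0,-0.1,85]
    - [0.25,-0.83,0,0,0,-0.1,85]
    - [0.25,-0.83,0,0,0,-0.1,85]
    - [0.25,-0.83,0,0,0,-0.1,85]
    - [0.25,-0.83,0,0,0,-0.1,85]
    - [0.25,-0.83,0,0,0,-0.1,85]

```text
t: 4.15
eef_pos: [0.5849, -0.0708, 0.3325]
eef_rot: [[0.004, -0.999, -0.049], [-0.001, -0.049, 0.999], [-1.0, -0.004, -0.001]]
contact_force: [-0.1, 0.2, -0.2]
opening: 0.0849
```

Request:
servo_tool:
  increments:
    - [0.25,-0.83,0,0,0,-0.1,85]
    - [0.25,-0.83,0,0,0,-0.1,85]
    - [0.25,-0.83,0,0,0,-0.1,85]
    - [0.25,-0.83,0,0,0,-0.1,85]
    - [0.25,-0.83,0,0,0,-0.1,85]
    - [0.25,-0.83,0,0,0,-0.1,85]
    - [0.25,-0.83,0,0,0,-0.1,85]
    - [0.25,-0.83,0,0,0,-0.1,85]

```text
t: 4.95
eef_pos: [0.6342, -0.2376, 0.3298]
eef_rot: [[0.0, -1.0, 0.021], [-0.0, 0.021, 1.0], [-1.0, -0.0, -0.0]]
contact_force: [-0.2, 0.6, 0.1]
opening: 0.085
```

Request:
servo_tool:
  increments:
    - [0,0,-0.2,0,0,0,85]
    - [0,0,0,0,0,0,85]
    - [0,0,0,0,0,0,85]

```text
t: 5.25
eef_pos: [0.6335, -0.2353, 0.324]
eef_rot: [[-0.002, -1.0, 0.02], [0.001, 0.02, 1.0], [-1.0, 0.002, 0.001]]
contact_force: [0.1, 0.3, 0.1]
opening: 0.085
```

Run:
```python
from h import *
s=arm.read_state(); print(s["eef_pos"],s["eef_rot"].round(4).tolist(),s["joint_pos"].round(3))
c=arm.get_calibration("wrist"); im=arm.capture("wrist")[:,:,::-1].copy(); cv2.imwrite("pics/w2.png",im); np.savez("w2",**c)
for lx,ly,z,co in((.056,.034,.04,(0,0,255)),(.056,.034,.0,(255,0,0))):
    b=box(.6336,-.2363,np.radians(-1),lx,ly); p=proj(c,np.c_[b,np.full(4,z)]); cv2.polylines(im,[np.int32(p*16)],True,co,1,cv2.LINE_AA,4);print(p)
cv2.imwrite("pics/w2o.png",im)
```

```text
[ 0.63349191 -0.23531356  0.3239702 ] [[-0.0015, -0.9998, 0.0201], [0.0012, 0.0201, 0.9998], [-1.0, 0.0015, 0.0012]] [-0.46   0.394  1.546  0.     1.203 -2.01 ]
[[339.75627664 227.149677  ]
 [301.42065994 227.26736403]
 [299.98340678 164.7401726 ]
 [340.75108648 164.61729899]]
[[337.41408583 212.3304576 ]
 [303.79179025 212.43322935]
 [302.67191817 157.19924008]
 [338.15052272 157.09254671]]
```

View pics/w2o.png

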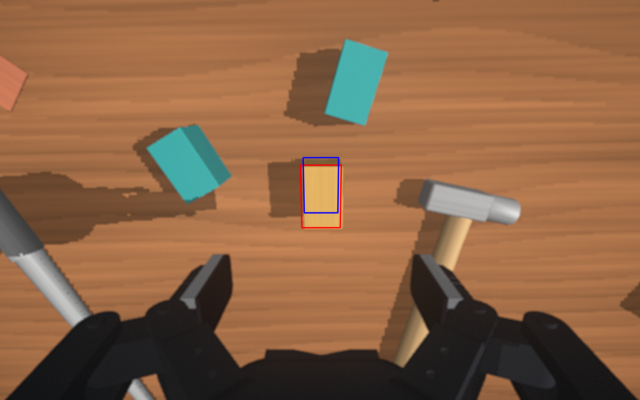

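The brass oblong blank sits at (303–341,165–227) and matches the overlay. The hammer and the turquoise blocks are clear of the finger path. I'll fit the top face more precisely.

Run:
```python
from h import *
c=dict(np.load("w2.npz"))
im=cv2.imread("pics/w2.png"); hsv=cv2.cvtColor(im,cv2.COLOR_BGR2HSV)
sub=im[150:240,285:360]; a=cv2.resize(sub,None,fx=6,fy=6,interpolation=cv2.INTER_NEAREST)
print(hsv[195,320],hsv[161,320],hsv[195,350])
m=((hsv[...,2]>205)).astype(np.uint8); mm=np.zeros_like(m); mm[150:240,285:360]=m[150:240,285:360]
n,l,st,_=cv2.connectedComponentsWithStats(mm); k=1+st[1:,4].argmax(); cnt,_=cv2.findContours((l==k).astype(np.uint8),0,1)
r=cv2.minAreaRect(cnt[0]); print(r)
p=cv2.boxPoints(r); w=ray(c,p,.04)[:,:2]; print(w.mean(0)); print(np.degrees(np.arctan2(*(w[1]-w[0])[::-1])),np.linalg.norm(w[1]-w[0]),np.linalg.norm(w[2]-w[1]))
cv2.polylines(a,[np.int32((proj(c,np.c_[box(.6336,-.2363,np.radians(-1),.056,.034),[.04]*4])-[285,150]+.5)*6)],True,(0,0,255),1)
cv2.imwrite("pics/w2z.png",a)
```

```text
[ 18 144 226] [ 18 144 122] [ 12 144 188]
((322.4999694824219, 197.49998474121094), (60.99999237060547, 38.99999237060547), 90.0)
[ 0.63499238 -0.23458809]
88.82511583962251 0.032598284436579576 0.05481061622974295
```

View pics/w2z.png

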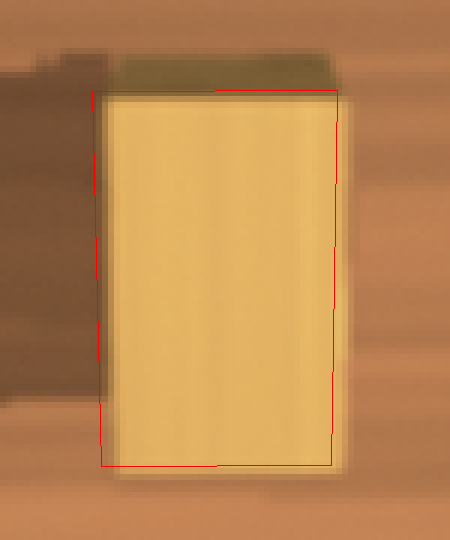

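Request:
servo_tool:
  increments:
    - [0.05,0.03,-0.9,0,0,0,85]
    - [0,0,-0.9,0,0,0,85]
    - [0,0,-0.9,0,0,0,85]
    - [0,0,-0.9,0,0,0,85]
    - [0,0,-0.9,0,0,0,85]
    - [0,0,-0.6,0,0,0,85]
    - [0,0,-0.3,0,0,0,85]
    - [0,0,0,0,0,0,85]

```text
t: 6.1
eef_pos: [0.6346, -0.2345, 0.1886]
eef_rot: [[-0.002, -1.0, 0.02], [0.001, 0.02, 1.0], [-1.0, 0.002, 0.001]]
contact_force: [-0.2, 0.1, -0.1]
opening: 0.0849
```

Request:
servo_tool:
  increments:
    - [0,0,0,0,0,0,85]
    - [0,0,0,0,0,0,85]

```text
t: 6.3
eef_pos: [0.6358, -0.2355, 0.1914]
eef_rot: [[0.003, -1.0, 0.02], [-0.001, 0.02, 1.0], [-1.0, -0.003, -0.001]]
contact_force: [0.1, -0.3, 0.3]
opening: 0.0852
```

Run:
```python
from h import *
s=arm.read_state(); print(s["eef_pos"],s["contact_force"])
im=arm.capture("wrist")[:,:,::-1]; b=arm.capture("scene")[:,:,::-1]
cv2.imwrite("pics/g1.png",np.vstack([cv2.resize(im,(480,300)),cv2.resize(b[140:260,140:332],(480,300))]))
```

```text
[ 0.63580128 -0.23551434  0.19139593] [ 0.10404195 -0.31707134  0.31144019]
```

View pics/g1.png

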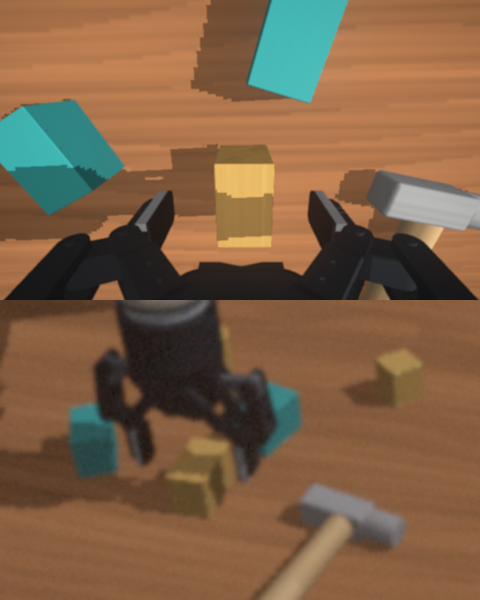

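Request:
servo_tool:
  force: 100
  increments:
    - [0,0,-0.12,0,0,0,60]
    - [0,0,0,0,0,0,45]
    - [0,0,0,0,0,0,30]
    - [0,0,0,0,0,0,30]
    - [0,0,0,0,0,0,30]
    - [0,0,0,0,0,0,30]
    - [0,0,0,0,0,0,30]
    - [0,0,0,0,0,0,30]

```text
t: 7.2
eef_pos: [0.6353, -0.2352, 0.1871]
eef_rot: [[0.001, -1.0, 0.02], [-0.0, 0.02, 1.0], [-1.0, -0.001, -0.0]]
contact_force: [1.0, 0.6, 1.9]
opening: 0.0326
```

Request:
servo_tool:
  increments:
    - [0,0,0,0,0,0,25]
    - [0,0,0,0,0,0,25]

```text
t: 7.4
eef_pos: [0.6353, -0.2352, 0.1871]
eef_rot: [[0.001, -1.0, 0.02], [-0.0, 0.02, 1.0], [-1.0, -0.001, -0.0]]
contact_force: [1.0, 0.6, 3.0]
opening: 0.032
```

Run:
```python
from h import *
s=arm.read_state(); print(s["eef_pos"],s["contact_force"],s["opening"])
im=arm.capture("wrist")[:,:,::-1]; b=arm.capture("scene")[:,:,::-1]
cv2.imwrite("pics/g2.png",np.vstack([cv2.resize(im,(480,300)),cv2.resize(b[140:260,140:332],(480,300))]))
```

```text
[ 0.63525587 -0.23516935  0.18706057] [1.00275628 0.59917157 2.95099965] 0.031987817904881595
```

View pics/g2.png

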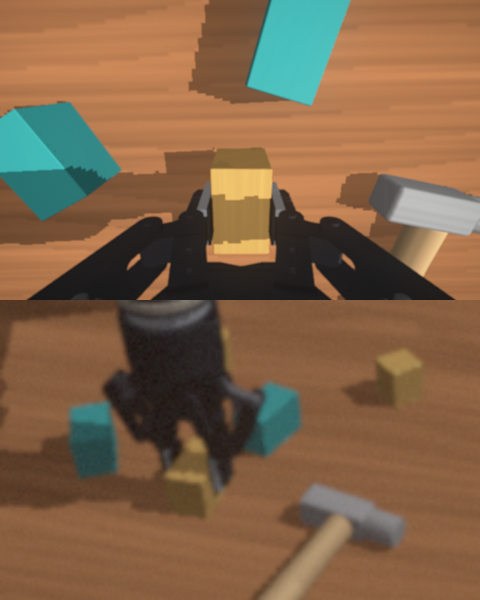

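Request:
servo_tool:
  force: 110
  increments:
    - [0,0,0.4,0,0,0,25]
    - [0,0,0.8,0,0,0,25]
    - [0,0,0.8,0,0,0,25]
    - [0,0,0.8,0,0,0,25]
    - [0,0,0.8,0,0,0,25]
    - [0,0,0.4,0,0,0,25]
    - [0,0,0,0,0,0,25]
    - [0,0,0,0,0,0,25]

```text
t: 8.3
eef_pos: [0.6343, -0.2349, 0.2851]
eef_rot: [[-0.003, -1.0, 0.02], [0.001, 0.02, 1.0], [-1.0, 0.003, 0.001]]
contact_force: [0.8, 0.3, -6.0]
opening: 0.0321
```

Request:
servo_tool:
  increments:
    - [-0.26,0.82,0,0,0,0.1,25]
    - [-0.26,0.82,0,0,0,0.1,25]
    - [-0.26,0.82,0,0,0,0.1,25]
    - [-0.26,0.82,0,0,0,0.1,25]
    - [-0.26,0.82,0,0,0,0.1,25]
    - [-0.26,0.82,0,0,0,0.1,25]
    - [-0.26,0.82,0,0,0,0.1,25]
    - [-0.26,0.82,0,0,0,0.1,25]

```text
t: 9.1
eef_pos: [0.5824, -0.0695, 0.2868]
eef_rot: [[0.0, -0.999, -0.05], [0.0, -0.05, 0.999], [-1.0, -0.0, -0.0]]
contact_force: [-0.2, 0.6, -5.3]
opening: 0.0326
```

Request:
servo_tool:
  increments:
    - [-0.26,0.82,0,0,0,0.1,25]
    - [-0.26,0.82,0,0,0,0.1,25]
    - [-0.26,0.82,0,0,0,0.1,25]
    - [-0.26,0.82,0,0,0,0.1,25]
    - [-0.26,0.82,0,0,0,0.1,25]
    - [-0.26,0.82,0,0,0,0.1,25]
    - [-0.26,0.82,0,0,0,0.1,25]
    - [-0.26,0.82,0,0,0,0.1,25]

```text
t: 9.9
eef_pos: [0.5302, 0.0944, 0.287]
eef_rot: [[0.001, -0.993, -0.12], [0.0, -0.12, 0.993], [-1.0, -0.001, -0.0]]
contact_force: [-0.3, -0.4, -6.0]
opening: 0.0322
```

Request:
servo_tool:
  increments:
    - [-0.26,0.82,0,0,0,0.1,25]
    - [-0.26,0.82,0,0,0,0.1,25]
    - [-0.26,0.82,0,0,0,0.1,25]
    - [-0.26,0.82,0,0,0,0.1,25]
    - [-0.26,0.82,0,0,0,0.1,25]
    - [-0.26,0.82,0,0,0,0.1,25]
    - [-0.26,0.5,0,0,0,0.1,25]
    - [0,0,0,0,0,0,25]

```text
t: 10.7
eef_pos: [0.4842, 0.23, 0.2867]
eef_rot: [[-0.0, -0.983, -0.182], [0.0, -0.182, 0.983], [-1.0, 0.0, 0.0]]
contact_force: [0.3, -0.5, -4.9]
opening: 0.0324
```

Request:
servo_tool:
  increments:
    - [0,0,0,0,0,0,25]
    - [0,0,0,0,0,0,25]
    - [0,0,0,0,0,0,25]

```text
t: 11.0
eef_pos: [0.4858, 0.2276, 0.2868]
eef_rot: [[0.0, -0.984, -0.178], [-0.0, -0.178, 0.984], [-1.0, -0.0, -0.0]]
contact_force: [0.6, -0.2, -5.7]
opening: 0.0322
```

Run:
```python
from h import *
s=arm.read_state(); print(s["eef_pos"],s["eef_rot"].round(4).tolist(),s["contact_force"],s["ft_torque"])
z=s["eef_rot"][:,2]; print(np.degrees(np.arctan2(z[1],z[0])))
im=arm.capture("wrist")[:,:,::-1]; b=arm.capture("scene")[:,:,::-1]; t=arm.capture("top")[:,:,::-1]
cv2.imwrite("pics/j1.png",np.vstack([cv2.resize(im,(480,300)),cv2.resize(b[120:240,360:552],(480,300))]))
```

```text
[0.48584755 0.22763376 0.28677853] [[0.0003, -0.984, -0.1782], [-0.0003, -0.1782, 0.984], [-1.0, -0.0003, -0.0003]] [ 0.59993247 -0.20679503 -5.68086132] [ 0.03317444  0.06327493 -0.01412849]
100.26453063314655
```

View pics/j1.png

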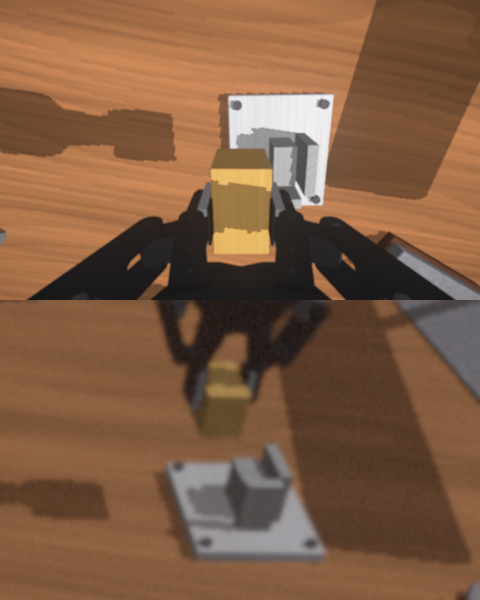

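Request:
servo_tool:
  increments:
    - [-0.16,0.63,0,0,0,0.15,25]
    - [-0.15,0.63,0,0,0,0,25]
    - [0,0,-0.7,0,0,0,25]
    - [0,0,-0.66,0,0,0,25]
    - [0,0,0,0,0,0,25]
    - [0,0,0,0,0,0,25]
    - [0,0,0,0,0,0,25]

```text
t: 11.85
eef_pos: [0.4784, 0.2602, 0.2537]
eef_rot: [[0.002, -0.981, -0.192], [0.001, -0.192, 0.981], [-1.0, -0.002, 0.0]]
contact_force: [0.0, 0.5, -7.0]
opening: 0.032
```

```bash
cat > look.py <<'E'
from h import *
import sys
s=arm.read_state(); print(s["t"],s["eef_pos"].round(4),s["contact_force"].round(1),s["ft_torque"].round(2),s["opening"])
R=s["eef_rot"]; z=R[:,2]; print(np.degrees(np.arctan2(z[1],z[0])),np.degrees(R[:2,0]))
yaw=np.radians(11); Rj=np.array([[np.cos(yaw),-np.sin(yaw)],[np.sin(yaw),np.cos(yaw)]])
print("jig frame offset mm",(Rj.T@(s["eef_pos"][:2]-[.4839,.2684])*1e3).round(1),"F jig",(Rj.T@s["contact_force"][:2]).round(1))
n=sys.argv[1]
c=arm.get_calibration("wrist");im=arm.capture("wrist")[:,:,::-1]; b=arm.capture("scene")[:,:,::-1]; t=arm.capture("top")[:,:,::-1]
cv2.imwrite(f"pics/{n}w.png",im);cv2.imwrite(f"pics/{n}s.png",b)
cv2.imwrite(f"pics/{n}.png",np.vstack([cv2.resize(im[80:280,200:500],(480,320),interpolation=2),cv2.resize(b[155:235,410:530],(480,320),interpolation=2)])[:600])
E
python3 look.py j2
```

```text
11.85 [0.4784 0.2602 0.2537] [ 0.   0.5 -7. ] [ 0.05 -0.01 -0.06] 0.032018977608003055
101.07581379491366 [0.10901486 0.0429385 ]
jig frame offset mm [-7. -7.] F jig [0.1 0.5]
```

View pics/j2.png

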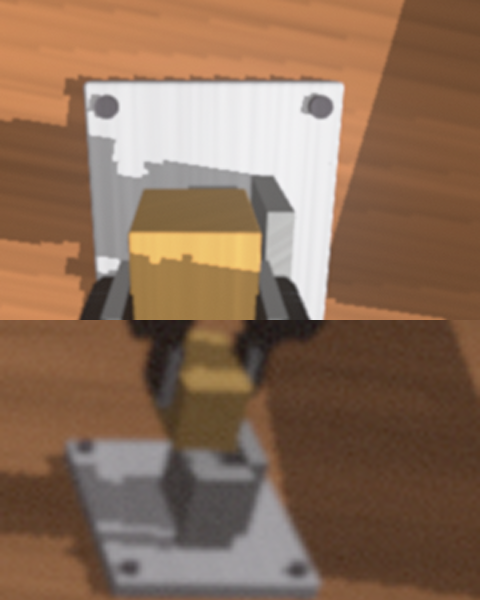

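Request:
servo_tool:
  increments:
    - [0,0,-0.3,0,0,0,25]
    - [0,0,-0.2,0,0,0,25]
    - [0,0,-0.06,0,0,0,25]
    - [0,0,0,0,0,0,25]
    - [0,0,0,0,0,0,25]

```text
t: 12.5
eef_pos: [0.4778, 0.2598, 0.2385]
eef_rot: [[-0.0, -0.981, -0.192], [-0.0, -0.192, 0.981], [-1.0, 0.0, -0.0]]
contact_force: [-0.1, 0.9, -5.3]
opening: 0.0325
```

Request:
servo_tool:
  increments:
    - [0,0,-0.04,0,0,0,25]
    - [0,0,0,0,0,0,25]
    - [0,0,0,0,0,0,25]

```text
t: 12.8
eef_pos: [0.4778, 0.2598, 0.2378]
eef_rot: [[0.0, -0.981, -0.192], [0.0, -0.192, 0.981], [-1.0, -0.0, 0.0]]
contact_force: [0.3, -0.6, -5.3]
opening: 0.032
```

Request:
servo_tool:
  increments:
    - [0,0,-0.04,0,0,0,25]
    - [0,0,0,0,0,0,25]
    - [0,0,0,0,0,0,25]

```text
t: 13.1
eef_pos: [0.478, 0.2599, 0.2371]
eef_rot: [[0.001, -0.981, -0.192], [0.0, -0.192, 0.981], [-1.0, -0.001, 0.0]]
contact_force: [-0.2, 0.1, -2.6]
opening: 0.0323
```

Request:
servo_tool:
  increments:
    - [0,0,-0.04,0,0,0,25]
    - [0,0,0,0,0,0,25]
    - [0,0,0,0,0,0,25]

```text
t: 13.4
eef_pos: [0.4781, 0.2599, 0.2371]
eef_rot: [[0.0, -0.981, -0.192], [0.0, -0.192, 0.981], [-1.0, -0.0, -0.0]]
contact_force: [-4.2, -2.3, 4.5]
opening: 0.032
```

Request:
servo_tool:
  increments:
    - [-0.02,0.12,0,0,0,0,25]
    - [-0.02,0.1,0,0,0,0,25]
    - [0,0,0,0,0,0,25]
    - [0,0,0,0,0,0,25]

```text
t: 13.8
eef_pos: [0.4778, 0.2655, 0.237]
eef_rot: [[0.003, -0.981, -0.193], [0.0, -0.193, 0.981], [-1.0, -0.003, -0.0]]
contact_force: [-0.8, -3.4, 5.8]
opening: 0.0322
```

Request:
servo_tool:
  increments:
    - [-0.01,0.04,0,0,0,0,25]
    - [0,0,0,0,0,0,25]
    - [0,0,0,0,0,0,25]

```text
t: 14.1
eef_pos: [0.4777, 0.2664, 0.2371]
eef_rot: [[0.004, -0.981, -0.193], [0.0, -0.193, 0.981], [-1.0, -0.004, -0.001]]
contact_force: [0.8, -3.9, 5.4]
opening: 0.0319
```

Request:
servo_tool:
  increments:
    - [-0.01,0.04,0,0,0,0,25]
    - [0,0,0,0,0,0,25]
    - [0,0,0,0,0,0,25]

```text
t: 14.4
eef_pos: [0.4775, 0.2673, 0.2371]
eef_rot: [[0.004, -0.981, -0.193], [0.0, -0.193, 0.981], [-1.0, -0.004, -0.001]]
contact_force: [-0.0, -3.9, 5.2]
opening: 0.0322
```

Request:
servo_tool:
  increments:
    - [-0.01,0.04,0,0,0,0,25]
    - [0,0,0,0,0,0,25]
    - [0,0,0,0,0,0,25]

```text
t: 14.7
eef_pos: [0.4773, 0.2684, 0.237]
eef_rot: [[0.004, -0.981, -0.193], [0.0, -0.193, 0.981], [-1.0, -0.004, -0.001]]
contact_force: [0.3, -4.2, 5.8]
opening: 0.0321
```

Request:
servo_tool:
  increments:
    - [-0.01,0.04,0,0,0,0,25]
    - [0,0,0,0,0,0,25]
    - [0,0,0,0,0,0,25]

```text
t: 15.0
eef_pos: [0.4772, 0.2688, 0.2371]
eef_rot: [[0.004, -0.981, -0.193], [-0.001, -0.193, 0.981], [-1.0, -0.004, -0.002]]
contact_force: [1.4, -5.7, 6.0]
opening: 0.0322
```

```bash
python3 look.py j3
```

```text
15.0 [0.4772 0.2688 0.2371] [ 1.4 -5.7  6. ] [-1.03 -0.1   0.01] 0.03219637082699538
101.11766729542141 [ 0.23366195 -0.08281318]
jig frame offset mm [-6.5  1.7] F jig [ 0.3 -5.9]
```

View pics/j3.png

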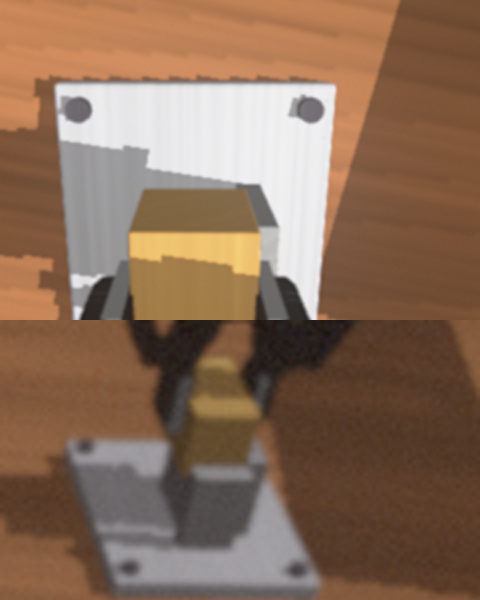

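Request:
servo_tool:
  increments:
    - [-0.01,0.04,0,0,0,0,25]
    - [0,0,0,0,0,0,25]
    - [0,0,0,0,0,0,25]

```text
t: 15.45
eef_pos: [0.4772, 0.2692, 0.2371]
eef_rot: [[0.004, -0.981, -0.193], [-0.003, -0.193, 0.981], [-1.0, -0.004, -0.004]]
contact_force: [1.7, -9.4, 6.2]
opening: 0.0323
```

Request:
servo_tool:
  increments:
    - [0.08,0.016,0,0,0,0,25]
    - [0.08,0.016,0,0,0,0,25]
    - [0,0,0,0,0,0,25]
    - [0,0,0,0,0,0,25]

```text
t: 15.85
eef_pos: [0.4789, 0.2697, 0.2371]
eef_rot: [[-0.005, -0.981, -0.193], [-0.006, -0.193, 0.981], [-1.0, 0.006, -0.005]]
contact_force: [-7.6, -11.1, 16.6]
opening: 0.0322
```

Request:
servo_tool:
  increments:
    - [0.04,0.008,0,0,0,0,25]
    - [0,0,0,0,0,0,25]
    - [0,0,0,0,0,0,25]

```text
t: 16.15
eef_pos: [0.4793, 0.2698, 0.2371]
eef_rot: [[-0.007, -0.981, -0.194], [-0.007, -0.193, 0.981], [-1.0, 0.008, -0.005]]
contact_force: [-10.3, -12.5, 19.4]
opening: 0.032
```

Request:
servo_tool:
  increments:
    - [0.04,0.008,0,0,0,0,25]
    - [0,0,0,0,0,0,25]
    - [0,0,0,0,0,0,25]

```text
t: 16.45
eef_pos: [0.48, 0.27, 0.2371]
eef_rot: [[-0.008, -0.981, -0.194], [-0.007, -0.194, 0.981], [-1.0, 0.01, -0.005]]
contact_force: [-11.2, -11.5, 21.0]
opening: 0.0321
```

Request:
servo_tool:
  increments:
    - [0,0,0.04,0.1,-0.12,0,25]
    - [0,0,0,0,0,0,25]
    - [0,0,0,0,0,0,25]

```text
t: 16.75
eef_pos: [0.4795, 0.2691, 0.237]
eef_rot: [[-0.0, -0.981, -0.194], [-0.001, -0.194, 0.981], [-1.0, 0.0, -0.001]]
contact_force: [-11.0, -14.9, 16.8]
opening: 0.0322
```

Request:
servo_tool:
  increments:
    - [0.04,0.008,0,0,0,0,25]
    - [0.04,0.008,0,0,0,0,25]
    - [0,0,0,0,0,0,25]
    - [0,0,0,0,0,0,25]

```text
t: 17.15
eef_pos: [0.4812, 0.2695, 0.237]
eef_rot: [[-0.001, -0.981, -0.194], [-0.001, -0.194, 0.981], [-1.0, 0.001, -0.001]]
contact_force: [-12.3, -14.4, 18.7]
opening: 0.0324
```

Request:
servo_tool:
  increments:
    - [0.04,0.008,0.03,0,0,0,25]
    - [0.04,0.008,0,0,0,0,25]
    - [0,0,0,0,0,0,25]
    - [0,0,0,0,0,0,25]

```text
t: 17.55
eef_pos: [0.4832, 0.2698, 0.237]
eef_rot: [[-0.001, -0.981, -0.194], [-0.001, -0.194, 0.981], [-1.0, 0.001, -0.001]]
contact_force: [-11.1, -13.3, 15.2]
opening: 0.0321
```

Request:
servo_tool:
  increments:
    - [0.04,0.008,0,0,0,0,25]
    - [0,0,0,0,0,0,25]
    - [0,0,0,0,0,0,25]

```text
t: 17.85
eef_pos: [0.4842, 0.27, 0.237]
eef_rot: [[-0.001, -0.981, -0.194], [-0.001, -0.194, 0.981], [-1.0, 0.001, -0.001]]
contact_force: [-10.2, -13.5, 14.3]
opening: 0.0322
```

```bash
python3 look.py j4
```

```text
17.85 [0.4842 0.27   0.237 ] [-10.2 -13.5  14.3] [-2.33  1.7  -0.07] 0.03218211420632459
101.17784329912375 [-0.05585878 -0.06363561]
jig frame offset mm [0.6 1.5] F jig [-12.6 -11.3]
```

View pics/j4.png

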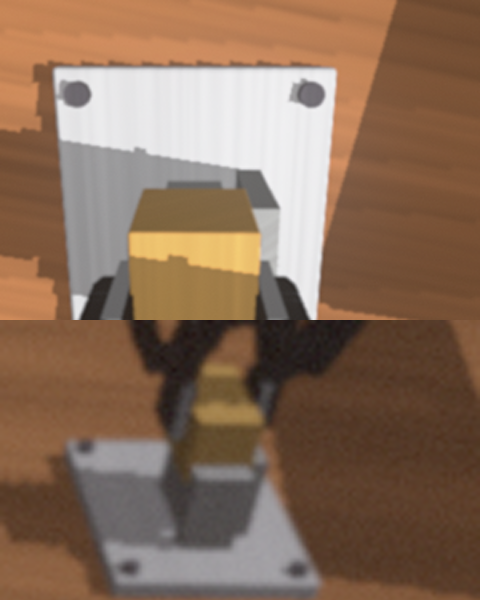

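Request:
servo_tool:
  increments:
    - [0.04,0.008,0,0,0,0,25]
    - [0,0,0,0,0,0,25]
    - [0,0,0,0,0,0,25]

```text
t: 18.3
eef_pos: [0.4847, 0.2702, 0.237]
eef_rot: [[-0.003, -0.981, -0.194], [-0.002, -0.194, 0.981], [-1.0, 0.003, -0.001]]
contact_force: [-12.8, -14.7, 16.8]
opening: 0.0321
```

Request:
servo_tool:
  increments:
    - [0.04,0.008,0,0,0,0,25]
    - [0,0,0,0,0,0,25]
    - [0,0,0,0,0,0,25]

```text
t: 18.6
eef_pos: [0.4851, 0.2703, 0.237]
eef_rot: [[-0.005, -0.981, -0.194], [-0.002, -0.194, 0.981], [-1.0, 0.006, -0.001]]
contact_force: [-15.0, -14.8, 19.7]
opening: 0.032
```

Request:
servo_tool:
  increments:
    - [0,0,0.03,0.03,-0.08,0,25]
    - [0,0,0,0,0,0,25]
    - [0,0,0,0,0,0,25]

```text
t: 18.9
eef_pos: [0.4844, 0.27, 0.2371]
eef_rot: [[-0.001, -0.981, -0.194], [-0.001, -0.194, 0.981], [-1.0, 0.001, -0.001]]
contact_force: [-15.4, -14.7, 18.4]
opening: 0.0321
```

Request:
servo_tool:
  increments:
    - [0.03,0.045,0.02,0.03,-0.04,0,25]
    - [0,0,0,0,0,0,25]
    - [0,0,0,0,0,0,25]

```text
t: 19.2
eef_pos: [0.4844, 0.2702, 0.237]
eef_rot: [[-0.001, -0.981, -0.194], [-0.001, -0.194, 0.981], [-1.0, 0.001, -0.001]]
contact_force: [-16.2, -18.3, 20.1]
opening: 0.0321
```

Request:
servo_tool:
  increments:
    - [0,0,0.05,0,0,0,25]
    - [0,0,0,0,0,0,25]
    - [0,0,0,0,0,0,25]

```text
t: 19.5
eef_pos: [0.4843, 0.2701, 0.237]
eef_rot: [[-0.0, -0.981, -0.194], [-0.001, -0.194, 0.981], [-1.0, 0.001, -0.001]]
contact_force: [-13.7, -17.5, 12.9]
opening: 0.0324
```

Request:
servo_tool:
  increments:
    - [0.06,0.06,0,0.04,-0.06,0,25]
    - [0,0,0,0,0,0,25]
    - [0,0,0,0,0,0,25]

```text
t: 19.8
eef_pos: [0.4845, 0.2704, 0.237]
eef_rot: [[-0.002, -0.981, -0.195], [-0.002, -0.195, 0.981], [-1.0, 0.002, -0.002]]
contact_force: [-20.6, -22.6, 21.8]
opening: 0.0327
```

```bash
python3 look.py j5
```

```text
19.8 [0.4845 0.2704 0.237 ] [-20.6 -22.6  21.8] [-3.97  3.37 -0.15] 0.032724535040893864
101.22611836302559 [-0.08642857 -0.14247623]
jig frame offset mm [1.  1.8] F jig [-24.5 -18.2]
```

View pics/j5.png

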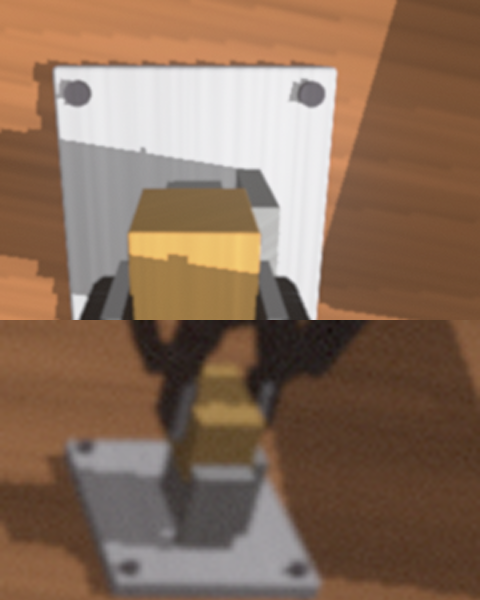

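Run:
```python
from h import *
c=arm.get_calibration("wrist"); im=cv2.imread("pics/j5w.png"); g=cv2.cvtColor(im,6).astype(float)
# back edge rows: brightest gradient dark->white per column ; plate x cols 236..408
def sub(prof,i0):
    d=np.diff(prof); k=np.argmax(np.abs(d)); 
    w=np.abs(d[max(0,k-2):k+3]); return i0+max(0,k-2)+(w*np.arange(len(w))).sum()/w.sum()+.5
def fitworld(uv,z,n):
    w=ray(c,uv,z)[:,:2]; 
    for _ in range(3):
        vx,vy,x,y=cv2.fitLine(w.astype(np.float32),cv2.DIST_HUBER,0,1e-5,1e-5).ravel(); r=(w-[x,y])@[-vy,vx]; w=w[abs(r)<.0012]
    print(n,len(w),np.degrees(np.arctan2(vy,vx)),(x,y),r.std())
uv=[(u,sub(g[112:130,u],112)) for u in range(243,402)]; fitworld(uv,.012,"plate back")
uv=[(sub(g[v,395:420],395),v) for v in range(128,215)]; fitworld(uv,.012,"plate right")
uv=[(u,sub(g[216:234,u],216)) for u in range(286,358)]; fitworld(uv,.0895,"blank back top")
s=arm.read_state();z=s["eef_rot"][:,2];print(np.degrees(np.arctan2(z[1],z[0])))
a=cv2.resize(im[180:260,260:400],None,fx=5,fy=5,interpolation=cv2.INTER_CUBIC);cv2.imwrite("pics/j5z.png",a)
```

```text
plate back 157 -78.86952 (np.float32(0.4202713), np.float32(0.25694618)) 9.467681697436208e-05
plate right 78 11.065771 (np.float32(0.44221818), np.float32(0.31655627)) 8.765939544610188e-05
blank back top 72 -79.10815 (np.float32(0.4566944), np.float32(0.26635152)) 2.3098780505703327e-05
101.22460445885302
```

View pics/j5z.png

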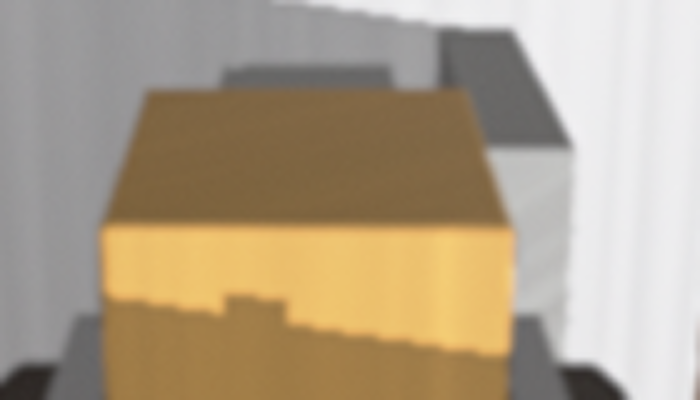

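Run:
```python
from h import *
c=arm.get_calibration("wrist")
y=np.radians(11.1);ex=np.array([np.cos(y),np.sin(y)]);ey=np.array([-np.sin(y),np.cos(y)])
def P(u,v,z): w=ray(c,(u-.5*0,v),z)[0,:2]; return np.round([w@ex*1e3,w@ey*1e3],1)
print("stop outer back top corner(-25,27)",P(374.2,209.4,.062))
print("stop outer back bottom ~(-25,27)@12?",P(362.5,186,.012), "inner bottom(-25,17)",P(348,186,.012))
print("blank back top L/R",P(280.6,225,.09),P(362.6,225,.09))
print("blank back bottom L/R",P(289,198,.05),P(353.5,198,.05))
print("rest back bottom L/R (-20,-11)/(-20,11)@12..",P(304,194,.012),P(338.5,194,.012))
print("plate left/right/back", P(234,123,.012),P(408,123,.012))
```

```text
stop outer back top corner(-25,27) [501.9 197.2]
stop outer back bottom ~(-25,27)@12? [502.6 197.7] inner bottom(-25,17) [502.6 188.2]
blank back top L/R [499.3 154.2] [499.3 187.7]
blank back bottom L/R [499.7 153.6] [499.6 188. ]
rest back bottom L/R (-20,-11)/(-20,11)@12.. [508.2 159.4] [508.1 182.1]
plate left/right/back [462.8 116.8] [462.6 224.1]
```

The picture measurements agree: the blank's side is at 187.7–188.0 mm against a stop face at 187.4–188.2, and its back end is at 499.3–499.7 against an expected 499.2. So it is flush in both directions. I'll firm up the push a little more and even out the tilt.

Request:
servo_tool:
  increments:
    - [0.03,0.07,0.05,0.07,-0.05,0,25]
    - [0,0,0,0,0,0,25]
    - [0,0,0,0,0,0,25]

```text
t: 20.25
eef_pos: [0.4844, 0.2704, 0.237]
eef_rot: [[-0.001, -0.981, -0.195], [-0.002, -0.195, 0.981], [-1.0, 0.002, -0.002]]
contact_force: [-21.9, -29.6, 21.1]
opening: 0.0322
```

Request:
servo_tool:
  increments:
    - [0.02,0.05,0.04,0.06,-0.04,0,25]
    - [0,0,0,0,0,0,25]
    - [0,0,0,0,0,0,25]

```text
t: 20.55
eef_pos: [0.4843, 0.2702, 0.237]
eef_rot: [[-0.001, -0.981, -0.196], [-0.001, -0.196, 0.981], [-1.0, 0.001, -0.001]]
contact_force: [-22.5, -34.0, 19.9]
opening: 0.0318
```

```bash
python3 look.py j6
```

```text
20.55 [0.4843 0.2702 0.237 ] [-22.5 -34.   19.9] [-6.05  3.57 -0.35] 0.03184215578697872
101.29686355679326 [-0.02943344 -0.06339627]
jig frame offset mm [0.7 1.7] F jig [-28.6 -29.1]
```

Request:
servo_tool:
  increments:
    - [0,0,0.01,0.01,-0.01,-0.06,25]
    - [0,0,0,0,0,0,25]
    - [0,0,0,0,0,0,25]
    - [0,0,0,0,0,0,25]

```text
t: 21.1
eef_pos: [0.4842, 0.2702, 0.237]
eef_rot: [[0.0, -0.981, -0.193], [-0.001, -0.193, 0.981], [-1.0, -0.0, -0.001]]
contact_force: [-21.8, -33.8, 19.8]
opening: 0.0322
```

```bash
python3 look.py j7
python3 - <<'E'
from h import *
t=arm.capture("top")[:,:,::-1]; cv2.imwrite("pics/topf.png",t)
E
```

```text
21.1 [0.4842 0.2702 0.237 ] [-21.8 -33.8  19.8] [-5.96  3.63  0.08] 0.03220596339897614
101.1017855535728 [ 0.01794571 -0.05618357]
jig frame offset mm [0.6 1.7] F jig [-27.8 -29. ]
```

View pics/j7.png

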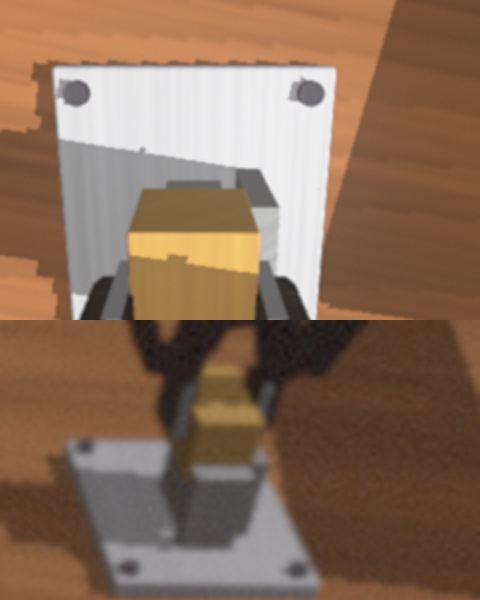

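View pics/topf.png

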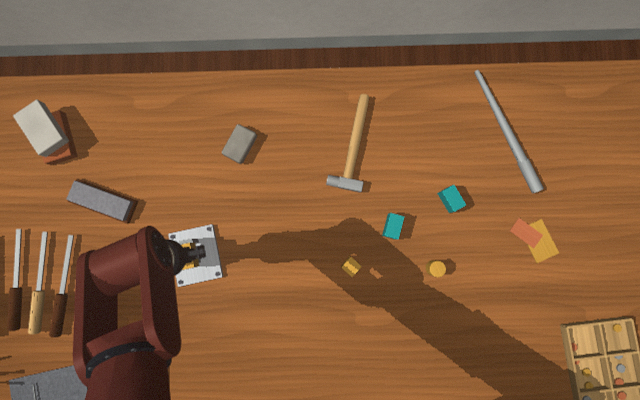

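The blank is seated in the corner (wrist crop, front edge at about y=232), and the tool is level within 0.06° with its yaw matching the jig's. In the top view the hammer (347,184), pumice (239,143), square blank (351,267) and round blank (437,269) have not moved.

```bash
python3 -c "
from plant import arm
print(arm.close_job())"
```

```text
the job is handed in; nothing more can be done
None
```

The oblong brass blank is on the rest, pushed into the corner, with the gripper still on it and pressing against both stops. I handed the job in at about 21 s; no verdict was reported.

- **Pick and place:** I gripped the blank across its 34 mm width, set it on the rest, then slid it to the long stop and on to the end stop.
- **Push:** The last reading showed about 28 N towards the end stop and 29 N towards the long stop. About 26 N pressed down on the rest, including the blank's weight. Part of each sideways push is taken by friction, so the force on the stops themselves is somewhat lower.
- **Fit:** Wrist-camera measurements put the blank within about 0.5 mm of flush on both stops. I took these just before firming up the push; afterwards the tool moved only 0.3 mm or less. The tool's final yaw matched the jig's to about 0.1°, and it was level to within 0.06°.
- **Other things:** In the final top view the other blanks, the hammer and the pumice had not moved.
- **Checks that disagreed:**
  - My first estimate of the jig's position was 1–2 mm off the measured home position, which is within the camera calibration error.
  - One picture-based check suggested the blank sat 2.9 mm past the long stop. Measuring against the stop itself showed it flush.

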